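# Put the lens case right: swap the wrong lens, fill the gaps, close the lid

## Robot

A 6-joint arm with a two-finger parallel gripper is mounted at the origin on the work surface. World frame = base frame: x ahead of the robot, y to its left, z up, the work surface at z = 0. Lengths are in mm, angles in rad, forces in N, time in s.
With the tool pointing down it reaches from about 300 to 775 mm from the base axis. Payload 14.6 kg.
Tool frame: the origin (TCP) lies on the mounting face of the last link; the fingertips stand 199 mm ahead of it and the grasp point (between the pads) lies 180 mm ahead of it; z points along the fingers, y is the line along which they close (so a half turn about z gives the same grasp; the last joint's range is limited). The gripper opens to 94 mm and grips with 3 to 60 N. Pads are 16 mm wide; open, the fingers measure 119 mm over their backs; the gripper's body (75 mm by 177 mm) begins 78 mm behind the grasp point.
Start: joints at [1.09, 0.3, 1.521, -0, 1.321, -0.067], TCP at [221.147, 503.572, 404.646] pointing down, gripper open.
Joint ranges: [-3.03, 3.03], [-0.79, 2.21], [0.23, 2.52], [-1.04, 4.18], [0, 3.07], [-2.55, 2.55]. Speed limits (rad/s): [2.22, 2.22, 2.57, 3.14, 3.14, 3.14].

## Interface

Orientations are given as [roll, pitch, yaw] about the fixed x, y, z axes, in that order (R = Rz(yaw) Ry(pitch) Rx(roll)).
In Python, from cell import manip gives the robot as it stands. The module is installed in compiled form; this text tells all that it offers.
- The arm moves only by the shell command python3 -m creep 'ROWS' [FORCE]. ROWS is a JSON object of lists of equal length, an entry for each row: "slide": the shift along the world's x, y, z in cm, a list of three; "turn": the turn about the world's z in rad; "claw": the opening, from 0 (shut) to 1 (fully open). A call has 1 to 8 rows; each row shifts and turns the commanded pose from where the row before left it; what a row does not reach is not made up. A row lasts 1/8 s, in which the tool goes at most 62.5 mm and 10.7 degrees, less where a joint would pass 70% of its speed; a pose out of reach is approached as far as the arm can. A call with a gripper value outside its range is refused whole. The fingers move at their own pace and stop on an object; FORCE is the grip in N (left out, the last holds). Time passes only in rows, so rows that do not move let the fingers close. It gives the time, the measured TCP pose, the force, the opening and the grip force at its end, in the units of the state.
- manip.read_state(): the state, without advancing time (a new reading comes with each control period).
- manip.camera(name): name is "scene" or "top" or "wrist"; returns (picture, depth): 480x640x3 uint8, red, green, blue; 480x640 float32, mm along the optical axis (not along the pixel's ray), 0 where there is no reading.
- manip.calibration(name): a dict with "intrinsics" (3x3 intrinsics, pixels), "pose" (4x4, takes a point from camera to world coordinates). Camera axes: x right, y up, looking along -z (the intrinsics and any distortion apply to the point x, -y, -z); pixel columns grow to the right and rows downward; lengths in mm; the calibration is good to about 2 mm. A picture is of the moment at which its call begins: read the wrist's pose just before it. calibration takes no time and is no camera call; for the wrist camera it gives the pose at the moment of the call.
- manip.sign_off(): hands the job in; it is judged then, once.
Trained networks look in the newest picture that a camera, given by its name, has taken for a name from the list of things; names that differ only in an ending like _2 or _b are one class to them, and where a whole thing is asked for, a point or a joint stands for the part that bears it (a point fixed in the world has none). Each returns a list of dicts, best first, with "score" (0 to 1); they miss things now and then, are a little off and sometimes report something else, mostly with a low value. They report only what shows in the picture. A call takes as long as a camera call. They do not tell look-alikes from the thing itself.
- manip.cut_out(query, camera): "mask" (480x640 bool, what is visible of it) and "position" ([column, row] in pixels, amid what is visible of it).
The state is a dict: "clock": time; "joints": joint angles; "qd": joint speeds; "effort": joint torques, N m; "eef_pos": TCP position; "eef_rot": TCP orientation; "wrist_force": force on the tool from outside, world axes, zero at the start; "moment": the same for the moment, N m; "finger_gap": finger opening in mm; "finger_force": force on a finger pad.
Only numpy, scipy, OpenCV 4.12 (cv2) and the standard library are available. Lean on these libraries where they do the work, as an engineer would, in place of code of your own. Each camera call takes 0.05 s, during which the arm holds its last target. There are 200 camera calls.

## Task

Lift the clear lid of the lens case over and let it down gently on its back stop, take the one orange-ring lens out and stand it in the red returns tray, and make the set up to four blue-ring lenses, one standing in each pocket, with blue ones from the green stock mat. Then bring the lid back over and lower it gently until it is fully shut; never let the lid fall or slam, leave the stock lenses of other colours on the mat and the rest of the bench as it is.

Things in the scene. Friction and masses are not known exactly. Their poses are not given: they have to be found in the camera images.
- case: Grey case fixed to the bench, 104 mm (x) by 340 mm (y) by 52 mm tall, walls 6 mm, floor 6 mm. Origin: centre of its underside; its -x side (blue stripe) faces the robot roughly. A black 12 mm thick insert on the floor leaves four square pockets, 56 mm wide and 12 mm deep, in a row along y, 76 mm apart, each with a blue disc on its floor. Lens units stand 28 mm above the insert.
- pocket0 (a point): Centre of the floor of pocket 0, at y = -114 mm in the case's frame, 6 mm above the bench. Its axes are the case's.
- pocket1 (a point): Centre of the floor of pocket 1, at y = -38 mm in the case's frame, 6 mm above the bench. Its axes are the case's.
- pocket2 (a point): Centre of the floor of pocket 2, at y = 38 mm in the case's frame, 6 mm above the bench. Its axes are the case's.
- pocket3 (a point): Centre of the floor of pocket 3, at y = 114 mm in the case's frame, 6 mm above the bench. Its axes are the case's.
- lid (a joint): Angle of the clear, blue-edged lid (104 by 340 by 6 mm, 0.3 kg). Hinge axis along the case's y, 52 mm from the case's centre towards +x, 55 mm above the bench. 0 closed; grows as the free edge rises and swings away from the robot; 1.57 upright; 1.95 leaning on its back stop, where it stays by its weight. Hinge nearly free: let go before upright it falls shut, past upright it falls back (a lid dropped 10 mm already slams).
- lid_handle (a point): Middle of the lid's handle: a round steel bar 12 mm thick, 100 mm long, parallel to the hinge (case y), 46 mm out from the lid's free edge in the plane of the lid, held by an arm at each end; 150 mm from the hinge axis. With the lid closed it is 55 mm above the bench on the robot's side. Free to turn in a gripper. Axes turn with the lid.
- returns: Red returns tray, fixed, 110 by 110 mm, walls 4 mm thick and 12 mm tall, floor about 4 mm thick. Origin at the centre of its underside.
- stock_mat: Green stock mat, printed flat on the bench (no thickness to feel), 270 mm (its x) by 190 mm (its y), with a white middle line. Origin at its centre at bench height. Five stock lens units stand on it at the start.
- kit_blue1: Lens unit: upright black cylinder 40 mm in diameter and 40 mm tall, 120 g or so, its upper ring and top face blue. Origin at the centre of its underside, z along its axis. Starts in one of the pockets, or is absent (its pocket is then empty).
- kit_blue2: Lens unit: upright black cylinder 40 mm in diameter and 40 mm tall, 120 g or so, its upper ring and top face blue. Origin at the centre of its underside, z along its axis. Starts in one of the pockets, or is absent (its pocket is then empty).
- kit_blue3: Lens unit: upright black cylinder 40 mm in diameter and 40 mm tall, 120 g or so, its upper ring and top face blue. Origin at the centre of its underside, z along its axis. Starts in one of the pockets, or is absent (its pocket is then empty).
- kit_orange: Lens unit: upright black cylinder 40 mm in diameter and 40 mm tall, 120 g or so, its upper ring and top face orange. Origin at the centre of its underside, z along its axis. The wrong unit: starts in one of the pockets.
- stock_blue1: Lens unit: upright black cylinder 40 mm in diameter and 40 mm tall, 120 g or so, its upper ring and top face blue. Origin at the centre of its underside, z along its axis. Starts on the stock mat.
- stock_blue2: Lens unit: upright black cylinder 40 mm in diameter and 40 mm tall, 120 g or so, its upper ring and top face blue. Origin at the centre of its underside, z along its axis. Starts on the stock mat.
- stock_blue3: Lens unit: upright black cylinder 40 mm in diameter and 40 mm tall, 120 g or so, its upper ring and top face blue. Origin at the centre of its underside, z along its axis. Starts on the stock mat.
- stock_orange: Lens unit: upright black cylinder 40 mm in diameter and 40 mm tall, 120 g or so, its upper ring and top face orange. Origin at the centre of its underside, z along its axis. Starts on the stock mat and stays there.
- stock_yellow: Lens unit: upright black cylinder 40 mm in diameter and 40 mm tall, 120 g or so, its upper ring and top face yellow. Origin at the centre of its underside, z along its axis. Starts on the stock mat and stays there.
- jar: Bystander: small glass jar, 48 mm across, 60 mm tall, origin at the centre of its underside.
- dishes: Bystander: stack of clear dishes, 90 mm across, 36 mm tall, origin at the centre of its underside.
- reagent: Bystander: amber bottle, 60 mm across, 130 mm tall, origin at the centre of its underside.
- slide_box: Bystander: yellow slide box, 30 by 80 by 25 mm, origin at the centre of its underside.
- driver: Bystander: red screwdriver lying on the bench, 160 mm long, lying along its x axis.
- wash: Bystander: white wash bottle with a red cap, 64 mm across, 120 mm tall, origin at the centre of its underside.
Mind the look-alikes: they are no part of the job. Leave any turquoise look-alike of the stock_blue3 alone.

How it is judged (in metres and radians):
On the way, in this order (a step that is already met when the one before it is completed fails the run):
1. the lid leans open on its back stop, at rest (value of joint lid above 1.9 rad and velocity of joint lid between -0.1 and 0.1 rad/s), for 0.2 s.
2. with the lid open, each pocket holds an upright blue lens and the orange one from the kit stands in the returns tray (value of joint lid above 1.4 rad and ((horizontal distance between kit_blue1 and pocket0 below 0.02 m and z of kit_blue1 in the frame of pocket0 below 0.005 m and angle between kit_blue1's own z axis and vertical below 0.1 rad) or (horizontal distance between kit_blue2 and pocket0 below 0.02 m and z of kit_blue2 in the frame of pocket0 below 0.005 m and angle between kit_blue2's own z axis and vertical below 0.1 rad) or (horizontal distance between kit_blue3 and pocket0 below 0.02 m and z of kit_blue3 in the frame of pocket0 below 0.005 m and angle between kit_blue3's own z axis and vertical below 0.1 rad) or (horizontal distance between stock_blue1 and pocket0 below 0.02 m and z of stock_blue1 in the frame of pocket0 below 0.005 m and angle between stock_blue1's own z axis and vertical below 0.1 rad) or (horizontal distance between stock_blue2 and pocket0 below 0.02 m and z of stock_blue2 in the frame of pocket0 below 0.005 m and angle between stock_blue2's own z axis and vertical below 0.1 rad) or (horizontal distance between stock_blue3 and pocket0 below 0.02 m and z of stock_blue3 in the frame of pocket0 below 0.005 m and angle between stock_blue3's own z axis and vertical below 0.1 rad)) and ((horizontal distance between kit_blue1 and pocket1 below 0.02 m and z of kit_blue1 in the frame of pocket1 below 0.005 m and angle between kit_blue1's own z axis and vertical below 0.1 rad) or (horizontal distance between kit_blue2 and pocket1 below 0.02 m and z of kit_blue2 in the frame of pocket1 below 0.005 m and angle between kit_blue2's own z axis and vertical below 0.1 rad) or (horizontal distance between kit_blue3 and pocket1 below 0.02 m and z of kit_blue3 in the frame of pocket1 below 0.005 m and angle between kit_blue3's own z axis and vertical below 0.1 rad) or (horizontal distance between stock_blue1 and pocket1 below 0.02 m and z of stock_blue1 in the frame of pocket1 below 0.005 m and angle between stock_blue1's own z axis and vertical below 0.1 rad) or (horizontal distance between stock_blue2 and pocket1 below 0.02 m and z of stock_blue2 in the frame of pocket1 below 0.005 m and angle between stock_blue2's own z axis and vertical below 0.1 rad) or (horizontal distance between stock_blue3 and pocket1 below 0.02 m and z of stock_blue3 in the frame of pocket1 below 0.005 m and angle between stock_blue3's own z axis and vertical below 0.1 rad)) and ((horizontal distance between kit_blue1 and pocket2 below 0.02 m and z of kit_blue1 in the frame of pocket2 below 0.005 m and angle between kit_blue1's own z axis and vertical below 0.1 rad) or (horizontal distance between kit_blue2 and pocket2 below 0.02 m and z of kit_blue2 in the frame of pocket2 below 0.005 m and angle between kit_blue2's own z axis and vertical below 0.1 rad) or (horizontal distance between kit_blue3 and pocket2 below 0.02 m and z of kit_blue3 in the frame of pocket2 below 0.005 m and angle between kit_blue3's own z axis and vertical below 0.1 rad) or (horizontal distance between stock_blue1 and pocket2 below 0.02 m and z of stock_blue1 in the frame of pocket2 below 0.005 m and angle between stock_blue1's own z axis and vertical below 0.1 rad) or (horizontal distance between stock_blue2 and pocket2 below 0.02 m and z of stock_blue2 in the frame of pocket2 below 0.005 m and angle between stock_blue2's own z axis and vertical below 0.1 rad) or (horizontal distance between stock_blue3 and pocket2 below 0.02 m and z of stock_blue3 in the frame of pocket2 below 0.005 m and angle between stock_blue3's own z axis and vertical below 0.1 rad)) and ((horizontal distance between kit_blue1 and pocket3 below 0.02 m and z of kit_blue1 in the frame of pocket3 below 0.005 m and angle between kit_blue1's own z axis and vertical below 0.1 rad) or (horizontal distance between kit_blue2 and pocket3 below 0.02 m and z of kit_blue2 in the frame of pocket3 below 0.005 m and angle between kit_blue2's own z axis and vertical below 0.1 rad) or (horizontal distance between kit_blue3 and pocket3 below 0.02 m and z of kit_blue3 in the frame of pocket3 below 0.005 m and angle between kit_blue3's own z axis and vertical below 0.1 rad) or (horizontal distance between stock_blue1 and pocket3 below 0.02 m and z of stock_blue1 in the frame of pocket3 below 0.005 m and angle between stock_blue1's own z axis and vertical below 0.1 rad) or (horizontal distance between stock_blue2 and pocket3 below 0.02 m and z of stock_blue2 in the frame of pocket3 below 0.005 m and angle between stock_blue2's own z axis and vertical below 0.1 rad) or (horizontal distance between stock_blue3 and pocket3 below 0.02 m and z of stock_blue3 in the frame of pocket3 below 0.005 m and angle between stock_blue3's own z axis and vertical below 0.1 rad)) and x of kit_orange in the frame of returns between -0.04 and 0.04 m and y of kit_orange in the frame of returns between -0.04 and 0.04 m and z of kit_orange in the frame of returns below 0.012 m and angle between kit_orange's own z axis and vertical below 0.1 rad), for 0.2 s.
At the end, for the whole second after the job is handed in: Lid under 0.04 rad; in each pocket an upright blue lens, within 20 mm of its centre and 5 mm of its floor; kit_orange upright in the returns tray (x, y within 40 mm); stock_orange and stock_yellow upright on the mat; all lenses at rest (value of joint lid below 0.04 rad and ((horizontal distance between kit_blue1 and pocket0 below 0.02 m and z of kit_blue1 in the frame of pocket0 below 0.005 m and angle between kit_blue1's own z axis and vertical below 0.1 rad) or (horizontal distance between kit_blue2 and pocket0 below 0.02 m and z of kit_blue2 in the frame of pocket0 below 0.005 m and angle between kit_blue2's own z axis and vertical below 0.1 rad) or (horizontal distance between kit_blue3 and pocket0 below 0.02 m and z of kit_blue3 in the frame of pocket0 below 0.005 m and angle between kit_blue3's own z axis and vertical below 0.1 rad) or (horizontal distance between stock_blue1 and pocket0 below 0.02 m and z of stock_blue1 in the frame of pocket0 below 0.005 m and angle between stock_blue1's own z axis and vertical below 0.1 rad) or (horizontal distance between stock_blue2 and pocket0 below 0.02 m and z of stock_blue2 in the frame of pocket0 below 0.005 m and angle between stock_blue2's own z axis and vertical below 0.1 rad) or (horizontal distance between stock_blue3 and pocket0 below 0.02 m and z of stock_blue3 in the frame of pocket0 below 0.005 m and angle between stock_blue3's own z axis and vertical below 0.1 rad)) and ((horizontal distance between kit_blue1 and pocket1 below 0.02 m and z of kit_blue1 in the frame of pocket1 below 0.005 m and angle between kit_blue1's own z axis and vertical below 0.1 rad) or (horizontal distance between kit_blue2 and pocket1 below 0.02 m and z of kit_blue2 in the frame of pocket1 below 0.005 m and angle between kit_blue2's own z axis and vertical below 0.1 rad) or (horizontal distance between kit_blue3 and pocket1 below 0.02 m and z of kit_blue3 in the frame of pocket1 below 0.005 m and angle between kit_blue3's own z axis and vertical below 0.1 rad) or (horizontal distance between stock_blue1 and pocket1 below 0.02 m and z of stock_blue1 in the frame of pocket1 below 0.005 m and angle between stock_blue1's own z axis and vertical below 0.1 rad) or (horizontal distance between stock_blue2 and pocket1 below 0.02 m and z of stock_blue2 in the frame of pocket1 below 0.005 m and angle between stock_blue2's own z axis and vertical below 0.1 rad) or (horizontal distance between stock_blue3 and pocket1 below 0.02 m and z of stock_blue3 in the frame of pocket1 below 0.005 m and angle between stock_blue3's own z axis and vertical below 0.1 rad)) and ((horizontal distance between kit_blue1 and pocket2 below 0.02 m and z of kit_blue1 in the frame of pocket2 below 0.005 m and angle between kit_blue1's own z axis and vertical below 0.1 rad) or (horizontal distance between kit_blue2 and pocket2 below 0.02 m and z of kit_blue2 in the frame of pocket2 below 0.005 m and angle between kit_blue2's own z axis and vertical below 0.1 rad) or (horizontal distance between kit_blue3 and pocket2 below 0.02 m and z of kit_blue3 in the frame of pocket2 below 0.005 m and angle between kit_blue3's own z axis and vertical below 0.1 rad) or (horizontal distance between stock_blue1 and pocket2 below 0.02 m and z of stock_blue1 in the frame of pocket2 below 0.005 m and angle between stock_blue1's own z axis and vertical below 0.1 rad) or (horizontal distance between stock_blue2 and pocket2 below 0.02 m and z of stock_blue2 in the frame of pocket2 below 0.005 m and angle between stock_blue2's own z axis and vertical below 0.1 rad) or (horizontal distance between stock_blue3 and pocket2 below 0.02 m and z of stock_blue3 in the frame of pocket2 below 0.005 m and angle between stock_blue3's own z axis and vertical below 0.1 rad)) and ((horizontal distance between kit_blue1 and pocket3 below 0.02 m and z of kit_blue1 in the frame of pocket3 below 0.005 m and angle between kit_blue1's own z axis and vertical below 0.1 rad) or (horizontal distance between kit_blue2 and pocket3 below 0.02 m and z of kit_blue2 in the frame of pocket3 below 0.005 m and angle between kit_blue2's own z axis and vertical below 0.1 rad) or (horizontal distance between kit_blue3 and pocket3 below 0.02 m and z of kit_blue3 in the frame of pocket3 below 0.005 m and angle between kit_blue3's own z axis and vertical below 0.1 rad) or (horizontal distance between stock_blue1 and pocket3 below 0.02 m and z of stock_blue1 in the frame of pocket3 below 0.005 m and angle between stock_blue1's own z axis and vertical below 0.1 rad) or (horizontal distance between stock_blue2 and pocket3 below 0.02 m and z of stock_blue2 in the frame of pocket3 below 0.005 m and angle between stock_blue2's own z axis and vertical below 0.1 rad) or (horizontal distance between stock_blue3 and pocket3 below 0.02 m and z of stock_blue3 in the frame of pocket3 below 0.005 m and angle between stock_blue3's own z axis and vertical below 0.1 rad)) and x of kit_orange in the frame of returns between -0.04 and 0.04 m and y of kit_orange in the frame of returns between -0.04 and 0.04 m and z of kit_orange in the frame of returns below 0.012 m and angle between each of kit_orange, stock_orange, stock_yellow's own z axis and vertical below 0.1 rad and x of stock_orange in the frame of stock_mat between -0.135 and 0.135 m and y of stock_orange in the frame of stock_mat between -0.095 and 0.095 m and z of each of stock_orange, stock_yellow in the frame of stock_mat below 0.012 m and x of stock_yellow in the frame of stock_mat between -0.135 and 0.135 m and y of stock_yellow in the frame of stock_mat between -0.095 and 0.095 m and linear speed of each of kit_blue1, kit_blue2, kit_blue3, stock_blue1, stock_blue2, stock_blue3, kit_orange, stock_orange, stock_yellow below 0.02 m/s); the robot touches nothing.
It fails at once if the lid is let fall or slammed (over 3 rad/s shutting, over 1.3 rad/s going back past upright) ((value of joint lid above 1.6 rad and velocity of joint lid above 1.3 rad/s) or velocity of joint lid below -3 rad/s).
It fails at once if a bystander is moved more than 30 mm (distance of any of jar, dishes, reagent, slide_box, driver, wash from where it was at the start of the episode above 0.03 m).
Of kit_blue1, kit_blue2, kit_blue3 only 1 to 3 are there at a start; the rules pass over those that are not, and their reading is None.
At some moment in a run one of stock_blue1, stock_blue2, stock_blue3 may be knocked a few centimetres aside while the robot is not near it.
It also fails if it takes over 210 s, if anything falls off the work surface, if the arm or the gripper's body presses on something with over 40 N, if the wrist force passes 120 N, or if a joint passes its speed limit or range.

## Working session

There is one attempt and no reset: what is moved stays moved. The work goes in short steps, Python scripts to look and compute and a shell command to move; the robot and the scene stay as the last step left them, time stands still between calls to the robot, and variables do not carry over. Pictures are saved under pics/ and viewed, at most 14 in all, crops included, and the job is handed in when it is done.

```bash
mkdir -p pics
cat > h.py <<'E'
from cell import manip
import numpy as np, cv2
def shot(cam,name=None):
    C=manip.calibration(cam); p,d=manip.camera(cam)
    if name: cv2.imwrite('pics/'+name+'.png',p[:,:,::-1])
    return p,d,C
def world(C,d,mask=None,uv=None):
    K=np.array(C['intrinsics']);P=np.array(C['pose'])
    if uv is None:
        v,u=np.nonzero(mask&(d>0))
    else: u,v=np.array(uv).T
    z=d[v,u].astype(float)
    X=np.stack([(u-K[0,2])/K[0,0]*z,-(v-K[1,2])/K[1,1]*z,-z],1)
    return X@P[:3,:3].T+P[:3,3]
def st():
    s=manip.read_state();print({k:np.round(s[k],3).tolist() for k in ('clock','eef_pos','eef_rot','wrist_force','finger_gap','finger_force','joints')})
E
python3 - <<'E'
from h import *
st()
for c in('scene','top'):
    p,d,C=shot(c,c+'0');print({k:np.round(v,3).tolist() if not isinstance(v,str) else v for k,v in C.items()})
    for q in ['lid_handle','case','returns','stock_mat','kit_blue1','kit_orange','stock_yellow','jar','dishes','reagent','wash','slide_box','driver']:
        for r in manip.cut_out(q,c):
            w=world(C,d,r['mask'])
            if len(w): print(c,q,round(r['score'],2),np.round(r['position']),np.round(np.median(w,0)),np.round(w.min(0)),np.round(w.max(0)))
E
```

```text
{'clock': 0.0, 'eef_pos': [221.131, 503.547, 404.068], 'eef_rot': [-3.14, -0.0, 2.728], 'wrist_force': [-0.825, 0.313, 0.553], 'finger_gap': 93.981, 'finger_force': 0.0, 'joints': [1.09, 0.3, 1.522, -0.0, 1.321, -0.067]}
{'intrinsics': [[502.366, 0.0, 326.55], [0.0, 502.366, 233.472], [0.0, 0.0, 1.0]], 'pose': [[-0.709, -0.574, 0.41, 1026.869], [0.705, -0.59, 0.393, 455.894], [0.016, 0.568, 0.823, 1020.021], [0.0, 0.0, 0.0, 1.0]]}
scene lid_handle 0.87 [392. 291.] [564. 194.  58.] [424.   9.  -4.] [619. 350.  66.]
scene case 0.93 [387. 296.] [574. 195.  57.] [422. -22.  -5.] [621. 350.  66.]
scene returns 0.93 [308. 206.] [ 490. -128.    4.] [ 432. -191.   -3.] [550. -69.  17.]
scene returns 0.23 [274. 170.] [ 488. -253.   37.] [ 440. -300.   -2.] [ 503. -239.   46.]
scene returns 0.17 [386. 294.] [574. 196.  57.] [434.   7.  -5.] [621. 350.  66.]
scene stock_mat 0.75 [239. 192.] [ 586. -292.    1.] [ 422. -409.   -6.] [ 699. -201.   43.]
scene kit_orange 0.73 [233. 168.] [ 559. -334.   37.] [ 535. -364.   -1.] [ 575. -321.   46.]
scene kit_orange 0.45 [260. 281.] [732. -19.  55.] [7
[... 1609 characters left out ...]
] [ 500. -240.   49.]
top stock_yellow 0.17 [442. 252.] [ 561. -299.    1.] [ 421. -405.  -13.] [ 698. -204.   47.]
top jar 0.61 [332. 184.] [717. -27.  57.] [700. -51.   4.] [745.  -5.  68.]
top dishes 0.67 [391. 180.] [ 737. -165.   35.] [ 696. -210.   -4.] [ 795. -122.   46.]
top reagent 0.73 [535. 230.] [ 600. -508.   87.] [ 577. -544.   -4.] [ 650. -490.  135.]
top wash 0.81 [113. 267.] [498. 506.  82.] [472. 485.  -2.] [541. 585. 126.]
top driver 0.93 [422. 334.] [ 357. -234.   23.] [ 343. -276.    8.] [ 367. -148.   36.]
top driver 0.62 [430. 278.] [ 479. -257.   39.] [ 461. -278.   -2.] [ 505. -240.   49.]
top driver 0.52 [255. 247.] [555. 177.  58.] [458.   9.  -9.] [634. 368.  70.]
```

View pics/top0.png

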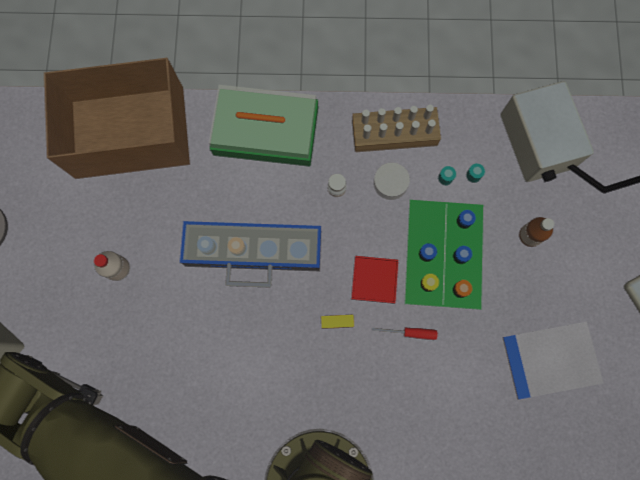

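View pics/scene0.png

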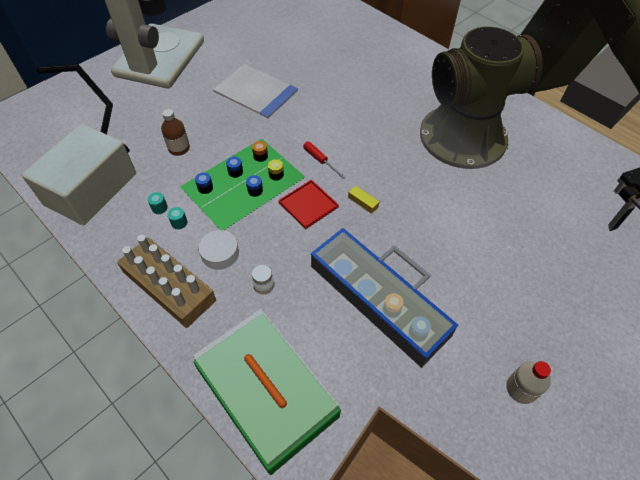

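The top picture shows the closed case at (250,245) with the handle at (250,283). Its contents are blue at (207,244), orange at (237,244), and two empty pockets at (268,248) and (298,249). The mat has three blue lenses at (467,218), (428,251) and (463,254). The yellow (430,282) and orange (463,288) lenses stay on the mat. The turquoise look-alikes lie off the mat at (447,174) and (477,172).

```bash
cat >> h.py <<'E'
def onz(C,uv,z):
    K=np.array(C['intrinsics']);P=np.array(C['pose']);uv=np.atleast_2d(uv).astype(float)
    r=np.stack([(uv[:,0]-K[0,2])/K[0,0],-(uv[:,1]-K[1,2])/K[1,1],-np.ones(len(uv))],1)@P[:3,:3].T
    return P[:3,3]+r*((z-P[2,3])/r[:,2])[:,None]
def blobs(p,lo,hi,z,C,amin=60,amax=1e9):
    h=cv2.cvtColor(p,cv2.COLOR_RGB2HSV);m=cv2.inRange(h,lo,hi)
    n,l,s,c=cv2.connectedComponentsWithStats(m)
    return [(s[i,4],np.round(c[i]).tolist(),np.round(onz(C,c[i],z)[0],1).tolist()) for i in range(1,n) if amin<s[i,4]<amax]
E
python3 - <<'E'
from h import *
for c in('scene','top'):
    p,d,C=shot(c)
    h=cv2.cvtColor(p,cv2.COLOR_RGB2HSV)
    m=cv2.inRange(h,(105,150,60),(125,255,255))
    n,l,s,ce=cv2.connectedComponentsWithStats(m)
    i=1+np.argmax(s[1:,4]);v,u=np.nonzero(l==i)
    print(c,s[i])
    w=onz(C,np.stack([u,v],1),58)[:,:2]
    r=cv2.minAreaRect(w.astype(np.float32));print('edge rect',r)
    print('blue',blobs(p,(105,150,60),(125,255,255),40,C,20,1000))
    print('or/yel',blobs(p,(8,150,60),(32,255,255),40,C,20))
    print('red',blobs(p,(0,170,60),(4,255,255),4,C,300))
    m2=cv2.inRange(h,(50,130,50),(70,255,255));n,l,s,ce=cv2.connectedComponentsWithStats(m2);print('green',[(s[i,4],onz(C,ce[i],0).round()) for i in range(1,n) if s[i,4]>600])
    # handle: depth points of z 45..70 on robot side of case
    W=world(C,d,d>0);k=(W[:,2]>40)&(W[:,2]<75)&(W[:,0]>420)&(W[:,0]<500)&(W[:,1]>80)&(W[:,1]<300)
    H=W[k];print('handle',len(H),H.mean(0).round(1),H.min(0).round(),H.max(0).round())
E
python3 - <<'E'
import cv2
p=cv2.imread('pics/top0.png')[205:305,160:340]
cv2.imwrite('pics/crop0.png',cv2.resize(p,None,fx=4,fy=4,interpolation=cv2.INTER_CUBIC))
E
```

```text
scene [ 311  228  147  131 1211]
edge rect ((564.4791870117188, 179.56227111816406), (339.83758544921875, 104.439453125), 89.08920288085938)
blue [(np.int32(101), [233.0, 163.0], [556.1, -340.5, 40.0]), (np.int32(108), [203.0, 179.0], [646.1, -352.4, 40.0]), (np.int32(108), [253.0, 182.0], [560.2, -254.7, 40.0])]
or/yel [(np.int32(221), [172.0, 128.0], [595.0, -560.0, 40.0]), (np.int32(124), [259.0, 148.0], [471.8, -335.0, 40.0]), (np.int32(122), [275.0, 167.0], [486.9, -254.2, 40.0]), (np.int32(405), [363.0, 199.0], [400.2, -22.3, 40.0]), (np.int32(505), [265.0, 381.0], [874.0, 152.8, 40.0])]
red [(np.int32(1534), [308.0, 204.0], [489.7, -128.1, 4.0])]
green [(np.int32(3999), array([[ 578., -292.,   -0.]])), (np.int32(743), array([[927., 214.,   0.]]))]
handle 347 [473.4 181.4  58.9] [459. 126.  49.] [500. 236.  65.]
top [180 222 141  46 817]
edge rect ((562.2725830078125, 179.02090454101562), (337.209716796875, 103.08326721191406), 89.04664611816406)
blue [(np.int32(130), [466.0, 218.0], [642.2, -353.3, 40.0]), (np.int32(817), [251.0, 246.0], [560.8, 180.7, 40.0]), (np.int32(134), [428.0, 252.0], [554.8, -256.3, 40.0]), (np.int32(131), [463.0, 254.0], [551.0, -342.3, 40.0]), (np.int32(704), [516.0, 367.0], [281.4, -460.9, 40.0])]
or/yel [(np.int32(261), [260.0, 117.0], [902.9, 172.7, 40.0]), (np.int32(124), [543.0, 234.0], [603.5, -540.9, 40.0]), (np.int32(147), [430.0, 282.0], [479.5, -259.2, 40.0]), (np.int32(162), [463.0, 288.0], [466.3, -339.7, 40.0]), (np.int32(369), [337.0, 321.0], [380.8, -35.7, 40.0])]
red [(np.int32(1817), [375.0, 279.0], [489.4, -128.4, 4.0])]
green [(np.int32(6029), array([[ 560., -301.,    0.]]))]
handle 328 [471.  180.6  59.5] [458. 126.  50.] [500. 237.  70.]
```

View pics/crop0.png

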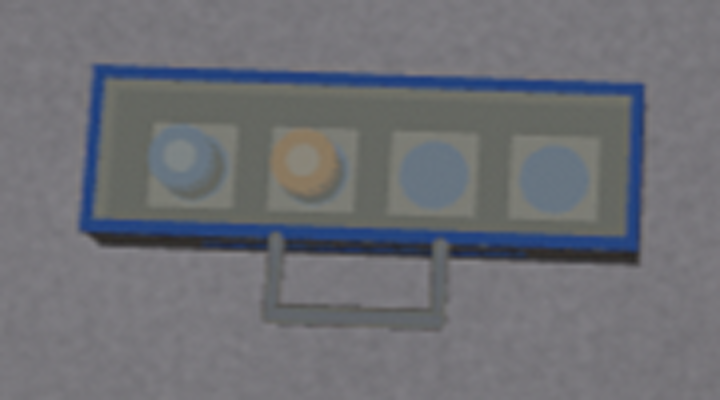

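Four pockets, left to right in the crop: a blue lens (185,160), an orange lens (305,163), then two empty pockets (433,175) and (553,178). The handle bar is at about (355,315). The case is centred near (563.5,179.3) with yaw about -0.016, which puts the bar near (465.5,181,55). Next I move above the handle.

```bash
python3 -m creep '{"slide":[[3,-4,0],[3,-4,0],[3,-4,0],[3,-4,0],[3,-4,0],[3,-4,0],[3,-4,0],[3,-4,0]],"turn":[-0.147,-0.147,-0.147,-0.147,-0.147,-0.147,-0.147,-0.147],"claw":[0.4,0.4,0.4,0.4,0.4,0.4,0.4,0.4]}' 20
python3 -m creep '{"slide":[[0,0,-2],[0,0,-2],[0,0,-1],[0,0,0],[0,0,0]],"turn":[0,0,0,0,0],"claw":[0.4,0.4,0.4,0.4,0.4]}'
python3 - <<'E'
from h import *
st()
p,d,C=shot('wrist','w1');print(np.round(C['pose'],3).tolist())
E
```

```text
clock: 2.5
eef_pos: [461.9, 182.1, 404.9]
eef_rot: [3.141, -0.0, 1.547]
wrist_force: [0.1, 1.0, 1.0]
finger_gap: 37.6
finger_force: 0.0
clock: 3.12
eef_pos: [461.2, 183.7, 355.4]
eef_rot: [3.141, -0.0, 1.552]
wrist_force: [-0.3, 0.2, 0.1]
finger_gap: 37.7
finger_force: 0.0
{'clock': 3.125, 'eef_pos': [461.218, 183.74, 355.401], 'eef_rot': [3.141, -0.0, 1.552], 'wrist_force': [-0.284, 0.198, 0.089], 'finger_gap': 37.685, 'finger_force': 0.0, 'joints': [0.305, 0.229, 1.73, 0.0, 1.181, 0.324]}
[[1.0, 0.018, 0.004, 463.549], [-0.019, 0.967, 0.255, 257.207], [0.0, -0.255, 0.967, 334.271], [0.0, 0.0, 0.0, 1.0]]
```

View pics/w1.png

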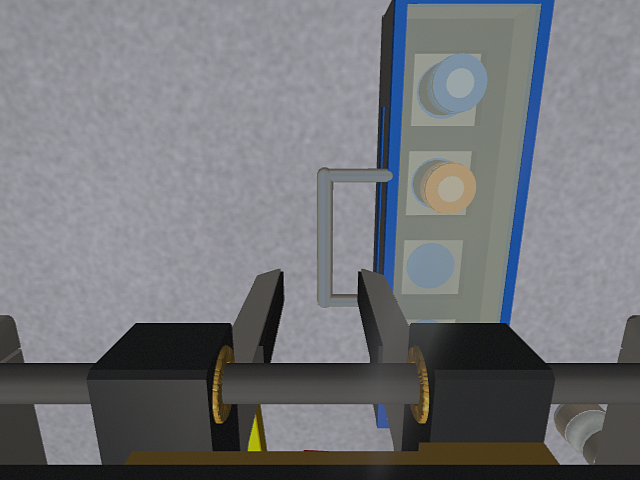

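The wrist picture shows the bar at column 325 (rows 175–300), between the finger lines. I locate it from here.

Run:
```python
from h import *
C=manip.calibration('wrist')
print(onz(C,[[324.5,176],[324.5,299],[324.5,238]],57).round(1))
p,d,C=shot('wrist')
print(world(C,d,uv=[[324,200],[325,240],[325,270]]).round(1))
```

```text
[[466.2 228.9  57. ]
 [464.6 131.6  57. ]
 [465.4 182.   57. ]]
[[465.5 211.6  59.4]
 [465.8 181.1  59.6]
 [465.4 157.3  60.4]]
```

```bash
python3 -m creep '{"slide":[[0.4,-0.25,-2],[0,0,-2],[0,0,-2],[0,0,-2],[0,0,-2],[0,0,-1],[0,0,-1],[0,0,0]],"turn":[0,0,0,0,0,0,0,0],"claw":[0.4,0.4,0.4,0.4,0.4,0.4,0.4,0.4]}' 15
python3 -m creep '{"slide":[[0,0,0],[0,0,0],[0,0,0],[0,0,0],[0,0,0],[0,0,0]],"turn":[0,0,0,0,0,0],"claw":[0,0,0,0,0,0]}' 15
python3 -c "
import numpy as np
for t in np.arange(0,2.0,.1): print(round(t,2),(np.array([-150*np.cos(t),150*np.sin(t)])).round(1))"
```

```text
clock: 4.22
eef_pos: [465.1, 181.1, 234.5]
eef_rot: [-3.141, 0.0, 1.552]
wrist_force: [0.1, 0.8, -0.4]
finger_gap: 37.7
finger_force: 0.0
clock: 4.97
eef_pos: [464.9, 181.1, 234.9]
eef_rot: [-3.141, 0.0, 1.552]
wrist_force: [-5.7, -0.1, 4.5]
finger_gap: 11.7
finger_force: 15.0
0.0 [-150.    0.]
0.1 [-149.3   15. ]
0.2 [-147.    29.8]
0.3 [-143.3   44.3]
0.4 [-138.2   58.4]
0.5 [-131.6   71.9]
0.6 [-123.8   84.7]
0.7 [-114.7   96.6]
0.8 [-104.5  107.6]
0.9 [-93.2 117.5]
1.0 [-81.  126.2]
1.1 [-68.  133.7]
1.2 [-54.4 139.8]
1.3 [-40.1 144.5]
1.4 [-25.5 147.8]
1.5 [-10.6 149.6]
1.6 [  4.4 149.9]
1.7 [ 19.3 148.7]
1.8 [ 34.1 146.1]
1.9 [ 48.5 141.9]
```

```bash
python3 -m creep '{"slide":[[0.07,0,1.5],[0.23,0,1.48],[0.37,-0.01,1.45],[0.51,-0.01,1.41],[0.66,-0.01,1.35],[0.78,-0.01,1.28],[0.91,-0.02,1.19],[1.02,-0.02,1.1]],"turn":[0,0,0,0,0,0,0,0],"claw":[0,0,0,0,0,0,0,0]}' 15
python3 -m creep '{"slide":[[1.13,-0.02,0.99],[1.22,-0.02,0.87],[1.3,-0.02,0.75],[1.36,-0.02,0.61],[1.43,-0.02,0.47],[1.46,-0.02,0.33]],"turn":[0,0,0,0,0,0],"claw":[0,0,0,0,0,0]}' 15
python3 - <<'E'
from h import *
st()
E
```

```text
clock: 5.98
eef_pos: [509.5, 180.5, 344.7]
eef_rot: [-3.136, 0.0, 1.552]
wrist_force: [-30.3, -1.9, 26.9]
finger_gap: 11.9
finger_force: 15.0
clock: 6.72
eef_pos: [590.0, 178.9, 384.3]
eef_rot: [3.14, -0.0, 1.552]
wrist_force: [-1.1, 0.3, 1.0]
finger_gap: 11.4
finger_force: 15.0
{'clock': 6.725, 'eef_pos': [589.969, 178.853, 384.29], 'eef_rot': [3.14, -0.0, 1.552], 'wrist_force': [-1.063, 0.289, 1.02], 'finger_gap': 11.379, 'finger_force': 15.001, 'joints': [0.235, 0.464, 1.344, -0.0, 1.333, 0.254]}
```

```bash
python3 -m creep '{"slide":[[0.75,-0.01,0.1],[0.75,-0.01,0.08],[0.75,-0.01,0.03],[0.75,-0.01,0],[0.75,-0.01,-0.05],[0.75,-0.01,-0.07],[0.74,-0.01,-0.11],[0.74,-0.01,-0.15]],"turn":[0,0,0,0,0,0,0,0],"claw":[0,0,0,0,0,0,0,0]}' 15
python3 -m creep '{"slide":[[0.72,-0.01,-0.2],[0.72,-0.01,-0.22],[0.5,-0.01,-0.17],[0.2,0,-0.07],[0,0,0],[0,0,0]],"turn":[0,0,0,0,0,0],"claw":[0,0,0,0,0,0]}' 15
python3 - <<'E'
from h import *
st()
p,d,C=shot('scene','s2')
E
```

```text
clock: 7.72
eef_pos: [650.0, 178.1, 380.1]
eef_rot: [-3.141, 0.0, 1.552]
wrist_force: [-1.0, -3.9, 1.4]
finger_gap: 11.9
finger_force: 15.0
clock: 8.48
eef_pos: [670.6, 178.1, 374.0]
eef_rot: [-3.14, 0.0, 1.552]
wrist_force: [-6.8, -4.9, 1.1]
finger_gap: 11.7
finger_force: 15.0
{'clock': 8.475, 'eef_pos': [670.562, 178.095, 374.026], 'eef_rot': [-3.14, 0.0, 1.552], 'wrist_force': [-6.839, -4.913, 1.142], 'finger_gap': 11.687, 'finger_force': 15.0, 'joints': [0.207, 0.654, 1.079, 0.0, 1.411, 0.226]}
```

View pics/s2.png

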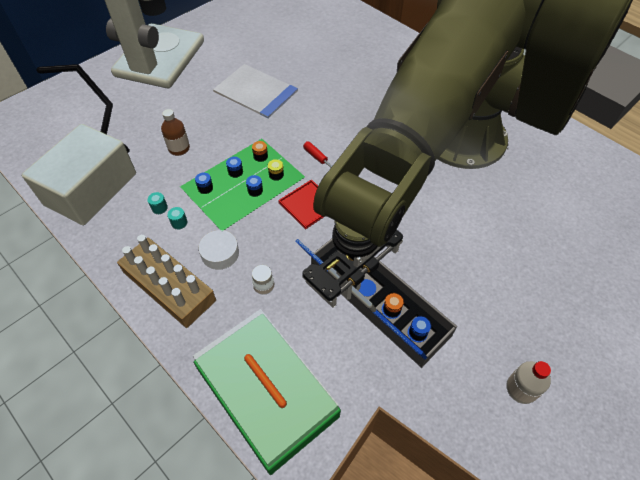

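The lid leans on its back stop (computed angle about 1.95 rad), with orange showing at (394,302) and blue at (421,327). I release, lift, and turn the gripper over the orange lens.

```bash
python3 -m creep '{"slide":[[0,0,0],[0,0,0],[0,0,0],[0,0,0],[0,0,1.5],[0,0,2],[0,0,2],[0,0,2]],"turn":[0,0,0,0,0,0,0,0],"claw":[0.35,0.35,0.35,0.35,0.35,0.35,0.35,0.35]}' 15
python3 -m creep '{"slide":[[-1,0.5,0],[-2,0.5,0],[-2,0.5,0],[-2,0.5,0],[-2,0.5,0],[-1.6,0.5,0],[0,0.5,0],[0,0.4,0]],"turn":[0.175,0.175,0.175,0.175,0.175,0.175,0.175,0.175],"claw":[0.6,0.6,0.6,0.6,0.6,0.6,0.6,0.6]}'
python3 -m creep '{"slide":[[0,0,-2],[0,0,-2],[0,0,-2],[0,0,-1],[0,0,0]],"turn":[0.174,0,0,0,0],"claw":[0.6,0.6,0.6,0.6,0.6]}'
python3 - <<'E'
from h import *
st()
p,d,C=shot('wrist','w3')
print('or',blobs(p,(5,150,60),(22,255,255),46,C,150)); print('bl',blobs(p,(105,150,60),(125,255,255),46,C,150)); print('disc',blobs(p,(105,150,60),(125,255,255),6,C,150))
p,d,C=shot('top');print('top or',blobs(p,(5,150,60),(22,255,255),46,C,50)); print('bl',blobs(p,(105,150,60),(125,255,255),40,C,50))
E
```

```text
clock: 9.52
eef_pos: [670.7, 177.9, 451.1]
eef_rot: [3.14, -0.0, 1.552]
wrist_force: [-0.1, -0.0, -0.5]
finger_gap: 32.6
finger_force: 0.0
clock: 10.52
eef_pos: [564.6, 217.2, 450.7]
eef_rot: [3.141, 0.001, 2.958]
wrist_force: [0.7, 0.6, 0.0]
finger_gap: 56.8
finger_force: 0.0
clock: 11.15
eef_pos: [564.9, 217.0, 379.5]
eef_rot: [-3.142, -0.0, 3.126]
wrist_force: [0.3, -0.9, -0.2]
finger_gap: 56.4
finger_force: 0.0
{'clock': 11.15, 'eef_pos': [564.903, 216.988, 379.452], 'eef_rot': [-3.142, -0.0, 3.126], 'wrist_force': [0.267, -0.899, -0.233], 'finger_gap': 56.417, 'finger_force': 0.0, 'joints': [0.306, 0.443, 1.386, 0.0, 1.313, -1.249]}
or [(np.int32(1345), [320.0, 220.0], [560.6, 216.3, 46.0]), (np.int32(1104), [174.0, 385.0], [719.9, 73.8, 46.0]), (np.int32(1125), [467.0, 385.0], [724.0, 353.9, 46.0]), (np.int32(3832), [514.0, 455.0], [806.2, 408.0, 46.0]), (np.int32(2320), [270.0, 458.0], [806.5, 160.9, 46.0])]
bl [(np.int32(325), [258.0, 160.0], [509.4, 166.5, 46.0]), (np.int32(1603), [160.0, 214.0], [553.1, 81.4, 46.0]), (np.int32(1600), [240.0, 214.0], [554.2, 148.6, 46.0]), (
[... 469 characters left out ...]
302.0], [650.5, 2.5, 6.0]), (np.int32(777), [320.0, 285.0], [635.7, 215.0, 6.0]), (np.int32(388), [477.0, 302.0], [656.9, 373.6, 6.0])]
top or [(np.int32(255), [260.0, 117.0], [900.1, 171.8, 46.0]), (np.int32(103), [544.0, 235.0], [601.3, -540.9, 46.0]), (np.int32(160), [463.0, 288.0], [465.4, -338.2, 46.0])]
bl [(np.int32(128), [466.0, 218.0], [642.0, -353.4, 40.0]), (np.int32(57), [287.0, 224.0], [617.4, 93.8, 40.0]), (np.int32(205), [268.0, 248.0], [555.8, 137.5, 40.0]), (np.int32(201), [298.0, 249.0], [554.5, 63.0, 40.0]), (np.int32(128), [428.0, 252.0], [555.1, -256.4, 40.0]), (np.int32(130), [463.0, 254.0], [550.7, -341.8, 40.0]), (np.int32(692), [516.0, 367.0], [281.9, -461.0, 40.0])]
```

View pics/w3.png

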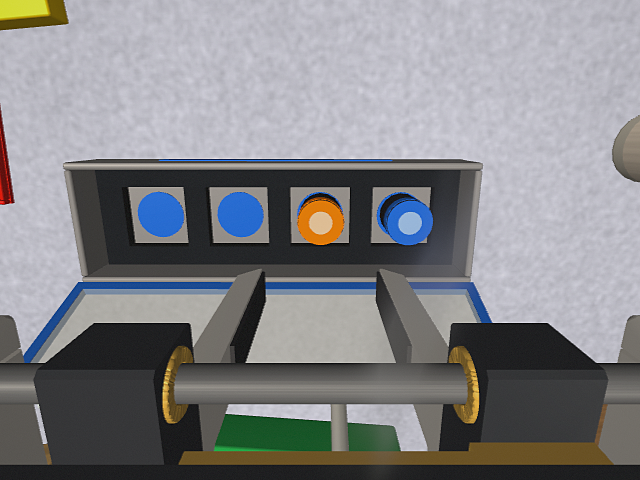

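The wrist picture shows the orange lens at (320,221), blue at (407,221), and empty pockets at (161,214) and (240,214). The pocket positions agree with the case pose. I descend and grip the orange lens.

```bash
python3 -m creep '{"slide":[[-0.3,0,-3],[0,0,-3],[0,0,-3],[0,0,-3],[0,0,-2],[0,0,-1],[0,0,-0.8],[0,0,0]],"turn":[0,0,0,0,0,0,0,0],"claw":[0.6,0.6,0.6,0.6,0.6,0.6,0.6,0.6]}' 20
python3 -m creep '{"slide":[[0,0,0],[0,0,0],[0,0,0],[0,0,0],[0,0,0]],"turn":[0,0,0,0,0],"claw":[0.3,0.3,0.3,0.3,0.3]}' 20
python3 -m creep '{"slide":[[0,0,1],[0,0,2],[0,0,3],[0,0,3],[0,0,3],[0,0,3],[0,0,0],[0,0,0]],"turn":[0,0,0,0,0,0,0,0],"claw":[0.3,0.3,0.3,0.3,0.3,0.3,0.3,0.3]}' 20
```

```text
clock: 12.25
eef_pos: [561.9, 217.0, 221.3]
eef_rot: [3.142, 0.0, 3.126]
wrist_force: [-0.4, -0.1, 0.4]
finger_gap: 56.1
finger_force: 0.0
clock: 12.88
eef_pos: [562.0, 217.0, 221.7]
eef_rot: [3.141, 0.001, 3.126]
wrist_force: [-1.2, -0.4, 4.9]
finger_gap: 39.4
finger_force: 20.0
clock: 13.88
eef_pos: [561.6, 216.9, 370.4]
eef_rot: [-3.141, -0.001, 3.126]
wrist_force: [0.4, -0.1, -1.8]
finger_gap: 39.8
finger_force: 20.0
```

```bash
python3 -m creep '{"slide":[[-0.9,-4.3,0],[-0.9,-4.3,0],[-0.9,-4.3,0],[-0.9,-4.3,0],[-0.9,-4.3,0],[-0.9,-4.3,0],[-0.9,-4.3,0],[-0.9,-4.4,0]],"turn":[0,0,0,0,0,0,0,0],"claw":[0.3,0.3,0.3,0.3,0.3,0.3,0.3,0.3]}' 20
python3 -m creep '{"slide":[[0,0,-3],[0,0,-3],[0,0,-3],[0,0,-3],[0,0,-1.5],[0,0,-0.8],[0,0,0],[0,0,0]],"turn":[0,0,0,0,0,0,0,0],"claw":[0.3,0.3,0.3,0.3,0.3,0.3,0.3,0.3]}' 20
```

```text
clock: 14.88
eef_pos: [489.2, -129.3, 370.0]
eef_rot: [3.141, -0.002, 3.126]
wrist_force: [0.9, -0.2, -1.2]
finger_gap: 39.6
finger_force: 20.0
clock: 15.88
eef_pos: [490.1, -128.1, 229.0]
eef_rot: [-3.141, 0.001, 3.126]
wrist_force: [0.2, -0.2, -1.5]
finger_gap: 39.7
finger_force: 20.0
```

```bash
python3 -m creep '{"slide":[[0,0,-0.4],[0,0,-0.4],[0,0,0],[0,0,0],[0,0,0],[0,0,0],[0,0,0],[0,0,0]],"turn":[0,0,0,0,0,0,0,0],"claw":[0.3,0.3,0.3,0.6,0.6,0.6,0.6,0.6]}' 20
python3 -m creep '{"slide":[[0,0,2],[0,0,4],[0,0,4],[0,0,4],[1.5,-4.4,4],[1.5,-4.4,4],[1.5,-4.4,0],[1.5,-4.4,0]],"turn":[0,0,0,0,0,0,0,0],"claw":[0.6,0.6,0.6,0.6,0.6,0.6,0.6,0.6]}' 20
python3 -m creep '{"slide":[[0,0,0],[0,0,0]],"turn":[0,0],"claw":[0.6,0.6]}' 20
python3 - <<'E'
from h import *
st()
p,d,C=shot('wrist','w4')
print('or',blobs(p,(5,150,60),(32,255,255),40,C,150)); print('bl',blobs(p,(105,150,60),(125,255,255),40,C,150))
p,d,C=shot('top');print('top or',blobs(p,(5,150,60),(32,255,255),42,C,50)); print('bl',blobs(p,(105,150,60),(125,255,255),40,C,50,1000))
p,d,C=shot('scene');print('sc or',blobs(p,(5,150,60),(32,255,255),42,C,50)); print('bl',blobs(p,(105,150,60),(125,255,255),40,C,50,1000))
E
```

```text
clock: 16.88
eef_pos: [489.9, -128.0, 220.2]
eef_rot: [-3.142, 0.0, 3.126]
wrist_force: [-0.2, -0.5, 0.4]
finger_gap: 56.3
finger_force: 0.0
clock: 17.88
eef_pos: [550.1, -305.4, 440.6]
eef_rot: [-3.141, 0.001, 3.126]
wrist_force: [0.4, -0.1, 1.3]
finger_gap: 56.2
finger_force: 0.0
clock: 18.12
eef_pos: [549.8, -303.6, 439.9]
eef_rot: [3.141, -0.001, 3.126]
wrist_force: [0.3, 0.2, 0.6]
finger_gap: 56.5
finger_force: 0.0
{'clock': 18.125, 'eef_pos': [549.781, -303.643, 439.866], 'eef_rot': [3.141, -0.001, 3.126], 'wrist_force': [0.256, 0.169, 0.554], 'finger_gap': 56.549, 'finger_force': 0.0, 'joints': [-0.563, 0.456, 1.227, 0.0, 1.459, -2.118]}
or [(np.int32(3438), [591.0, 32.0], [388.5, -55.2, 40.0]), (np.int32(1070), [280.0, 127.0], [467.3, -342.3, 40.0]), (np.int32(1033), [361.0, 140.0], [480.8, -263.6, 40.0]), (np.int32(1203), [497.0, 147.0], [489.7, -130.5, 40.0]), (np.int32(2886), [99.0, 278.0], [619.2, -542.1, 40.0]), (np.int32(1085), [174.0, 385.0], [753.1, -477.3, 40.0]), (np.int32(1123), [467.0, 385.0], [758.3, -137.6, 40.0]), (np.int32(3909), [511.0, 455.0], [857.7, -75.0,
[... 1048 characters left out ...]
0, 148.0], [473.3, -333.1, 42.0]), (np.int32(125), [275.0, 167.0], [488.2, -252.5, 42.0]), (np.int32(404), [363.0, 199.0], [401.5, -21.3, 42.0]), (np.int32(160), [308.0, 196.0], [492.9, -124.4, 42.0]), (np.int32(506), [265.0, 381.0], [874.4, 153.5, 42.0])]
bl [(np.int32(114), [234.0, 164.0], [557.2, -338.3, 40.0]), (np.int32(123), [203.0, 180.0], [647.7, -350.4, 40.0]), (np.int32(118), [253.0, 182.0], [561.3, -253.2, 40.0]), (np.int32(57), [321.0, 263.0], [605.0, 36.4, 40.0]), (np.int32(217), [343.0, 266.0], [577.0, 78.0, 40.0]), (np.int32(234), [366.0, 287.0], [577.9, 151.7, 40.0]), (np.int32(263), [391.0, 309.0], [579.4, 224.9, 40.0]), (np.int32(527), [410.0, 331.0], [588.9, 285.5, 40.0])]
```

View pics/w4.png

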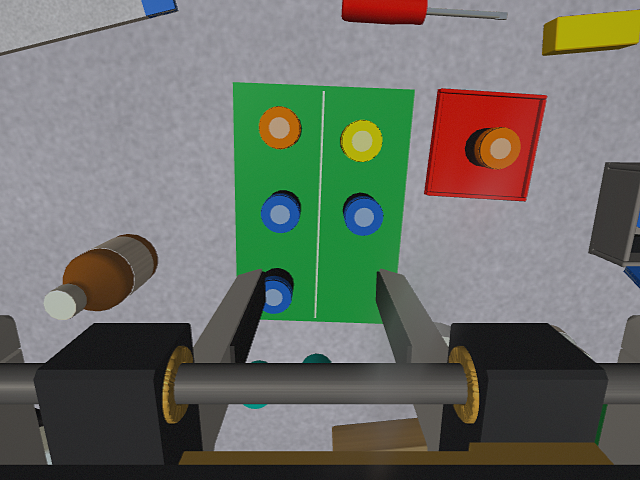

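The picture shows orange upright in the returns tray (498,148). Blues are at (281,212), (363,215) and (274,294), yellow at (361,141), and the stock orange at (280,127). I pick the blue at (554.5,-258.5).

```bash
python3 -m creep '{"slide":[[0.2,2.2,-3],[0.2,2.3,-4],[0,0,-4],[0,0,-4],[0,0,-4],[0,0,-2.4],[0,0,-1],[0,0,0]],"turn":[0,0,0,0,0,0,0,0],"claw":[0.6,0.6,0.6,0.6,0.6,0.6,0.6,0.6]}' 20
python3 -m creep '{"slide":[[0,0,0],[0,0,0],[0,0,0],[0,0,0],[0,0,0],[0,0,1],[0,0,2],[0,0,3]],"turn":[0,0,0,0,0,0,0,0],"claw":[0.3,0.3,0.3,0.3,0.3,0.3,0.3,0.3]}' 20
python3 -m creep '{"slide":[[0,0,4],[0,0,4],[0,0,0],[0,0,0]],"turn":[0,0,0,0],"claw":[0.3,0.3,0.3,0.3]}' 20
```

```text
clock: 19.27
eef_pos: [554.0, -258.7, 216.5]
eef_rot: [-3.142, 0.0, 3.126]
wrist_force: [0.5, 1.3, 0.1]
finger_gap: 56.1
finger_force: 0.0
clock: 20.27
eef_pos: [553.7, -259.0, 277.4]
eef_rot: [3.141, -0.001, 3.126]
wrist_force: [-0.2, -0.6, -1.3]
finger_gap: 39.2
finger_force: 20.0
clock: 20.78
eef_pos: [553.6, -258.9, 356.1]
eef_rot: [3.141, -0.0, 3.126]
wrist_force: [-0.5, -0.6, -2.0]
finger_gap: 39.5
finger_force: 20.0
```

```bash
python3 -m creep '{"slide":[[0,4.7,0],[0,4.8,0],[0,4.8,0],[0,4.8,0],[0.2,4.8,0],[0.2,4.8,0],[0.2,4.8,0],[0.2,4.8,0]],"turn":[0,0,0,0,0,0,0,0],"claw":[0.3,0.3,0.3,0.3,0.3,0.3,0.3,0.3]}' 20
python3 -m creep '{"slide":[[0.2,4.6,0],[0,4.7,0],[0,0,-3],[0,0,-3],[0,0,-3],[0,0,-2],[0,0,0],[0,0,0]],"turn":[0,0,0,0,0,0,0,0],"claw":[0.3,0.3,0.3,0.3,0.3,0.3,0.3,0.3]}' 20
```

```text
clock: 21.78
eef_pos: [561.6, 125.5, 355.0]
eef_rot: [-3.141, -0.002, 3.126]
wrist_force: [0.7, -0.3, -0.7]
finger_gap: 39.7
finger_force: 20.0
clock: 22.78
eef_pos: [564.1, 217.0, 247.1]
eef_rot: [3.141, 0.001, 3.126]
wrist_force: [-0.1, -0.7, -1.6]
finger_gap: 39.4
finger_force: 20.0
```

```bash
python3 -m creep '{"slide":[[0,0,-1.2],[0,0,-0.8],[0,0,-0.4],[0,0,0],[0,0,0],[0,0,0],[0,0,0],[0,0,0]],"turn":[0,0,0,0,0,0,0,0],"claw":[0.3,0.3,0.3,0.3,0.6,0.6,0.6,0.6]}' 20
python3 -m creep '{"slide":[[0,0,2],[0,0,4],[0,0,4],[0,-4,4],[-0.2,-5,2],[-0.2,-5.2,0],[-0.2,-5.2,0],[-0.2,-5.2,0]],"turn":[0,0,0,0,0,0,0,0],"claw":[0.6,0.6,0.6,0.6,0.6,0.6,0.6,0.6]}' 20
python3 -m creep '{"slide":[[-0.2,-5.2,0],[-0.2,-5.2,0],[-0.2,-5.2,0],[0,-5.2,0],[0,-5.2,0],[0,-2,0],[0,0,0]],"turn":[0,0,0,0,0,0,0],"claw":[0.6,0.6,0.6,0.6,0.6,0.6,0.6]}' 20
python3 - <<'E'
from h import *
st()
p,d,C=shot('wrist','w5')
print('bl',blobs(p,(105,150,60),(125,255,255),40,C,150))
p,d,C=shot('top');print('bl',blobs(p,(105,150,60),(125,255,255),40,C,50,1000),blobs(p,(105,150,60),(125,255,255),46,C,50,1000))
p,d,C=shot('scene','s5');print('bl',blobs(p,(105,150,60),(125,255,255),40,C,50,1000))
E
```

```text
clock: 23.78
eef_pos: [563.9, 217.0, 222.1]
eef_rot: [-3.142, -0.0, 3.126]
wrist_force: [-0.2, -0.5, -0.4]
finger_gap: 56.6
finger_force: 0.0
clock: 24.78
eef_pos: [555.3, -30.6, 383.9]
eef_rot: [-3.141, 0.002, 3.126]
wrist_force: [0.1, -0.3, -0.4]
finger_gap: 56.6
finger_force: 0.0
clock: 25.65
eef_pos: [549.6, -309.4, 382.7]
eef_rot: [-3.142, 0.0, 3.125]
wrist_force: [0.5, 0.9, -0.1]
finger_gap: 56.1
finger_force: 0.0
{'clock': 25.65, 'eef_pos': [549.639, -309.369, 382.67], 'eef_rot': [-3.142, 0.0, 3.125], 'wrist_force': [0.509, 0.882, -0.132], 'finger_gap': 56.104, 'finger_force': 0.0, 'joints': [-0.571, 0.498, 1.298, 0.0, 1.345, -2.124]}
bl [(np.int32(1208), [280.0, 225.0], [550.8, -345.2, 40.0]), (np.int32(887), [276.0, 319.0], [641.1, -352.9, 40.0])]
bl [(np.int32(62), [183.0, 207.0], [656.3, 355.0, 40.0]), (np.int32(135), [205.0, 244.0], [563.7, 293.2, 40.0]), (np.int32(164), [237.0, 245.0], [562.1, 215.7, 40.0]), (np.int32(200), [268.0, 248.0], [555.8, 137.2, 40.0]), (np.int32(201), [298.0, 249.0], [554.5, 63.0, 40.0]), (np.int32(693), [516.0, 367.0], [282.0, -460.9, 40.0])] [(np.int32(62), [183.0, 207.0], [654.7, 353.4, 46.0]), (np.int32(135), [205.0, 244.0], [562.5, 291.9, 46.0]), (np.int32(164), [237.0, 245.0], [560.9, 214.7, 46.0]), (np.int32(200), [268.0, 248.0], [554.6, 136.5, 46.0]), (np.int32(201), [298.0, 249.0], [553.3, 62.7, 46.0]), (np.int32(693), [516.0, 367.0], [281.9, -459.1, 46.0])]
bl [(np.int32(115), [234.0, 164.0], [557.3, -338.3, 40.0]), (np.int32(125), [203.0, 180.0], [647.8, -350.2, 40.0]), (np.int32(58), [321.0, 263.0], [604.9, 36.7, 40.0]), (np.int32(217), [343.0, 266.0], [577.0, 78.0, 40.0]), (np.int32(234), [366.0, 287.0], [577.9, 151.7, 40.0]), (np.int32(210), [393.0, 303.0], [565.9, 218.2, 40.0]), (np.int32(524), [410.0, 331.0], [588.8, 285.9, 40.0])]
```

View pics/s5.png

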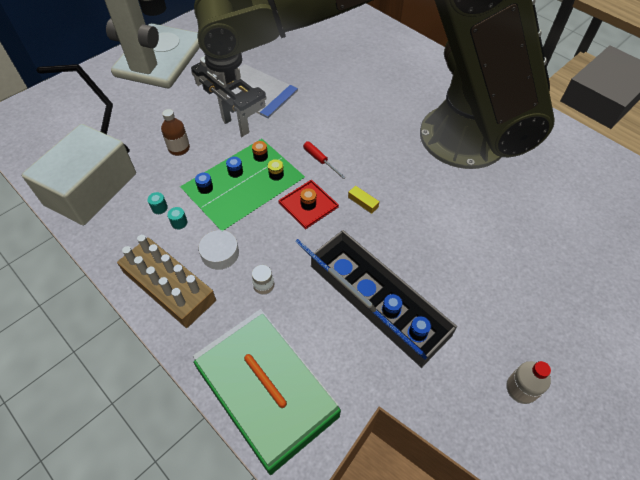

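Blue stands in the third pocket (393,305) and the two remaining blues are at (203,180) and (234,164). Next I pick the one at (551.5,-343.5).

```bash
python3 -m creep '{"slide":[[0.2,-1.7,-2],[0,-1.7,-3],[0,0,-3],[0,0,-3],[0,0,-3],[0,0,-1.6],[0,0,-1],[0,0,0]],"turn":[0,0,0,0,0,0,0,0],"claw":[0.6,0.6,0.6,0.6,0.6,0.6,0.6,0.6]}' 20
python3 -m creep '{"slide":[[0,0,0],[0,0,0],[0,0,0],[0,0,0],[0,0,0],[0,0,1],[0,0,3],[0,0,4]],"turn":[0,0,0,0,0,0,0,0],"claw":[0.3,0.3,0.3,0.3,0.3,0.3,0.3,0.3]}' 20
python3 -m creep '{"slide":[[0,0,4],[0,4,2],[0,5,0],[0,5,0],[0.2,5,0],[0.2,5,0],[0.2,5,0],[0.2,5,0]],"turn":[0,0,0,0,0,0,0,0],"claw":[0.3,0.3,0.3,0.3,0.3,0.3,0.3,0.3]}' 20
python3 -m creep '{"slide":[[0.2,5,0],[0,5,0],[0,4,0],[0,0,0]],"turn":[0,0,0,0],"claw":[0.3,0.3,0.3,0.3]}' 20
```

```text
clock: 26.8
eef_pos: [552.0, -342.8, 216.3]
eef_rot: [3.142, 0.0, 3.126]
wrist_force: [-0.6, -0.3, 0.6]
finger_gap: 56.2
finger_force: 0.0
clock: 27.8
eef_pos: [551.7, -342.9, 296.5]
eef_rot: [3.14, -0.002, 3.126]
wrist_force: [-0.2, -0.2, -0.8]
finger_gap: 39.5
finger_force: 20.0
clock: 28.8
eef_pos: [559.5, -1.4, 356.6]
eef_rot: [3.142, 0.0, 3.126]
wrist_force: [0.8, 0.3, -1.8]
finger_gap: 39.7
finger_force: 20.0
clock: 29.3
eef_pos: [561.4, 139.2, 356.4]
eef_rot: [3.141, -0.0, 3.129]
wrist_force: [-0.3, 0.5, -1.9]
finger_gap: 39.9
finger_force: 20.0
```

```bash
python3 -m creep '{"slide":[[0.1,0.1,-3],[0,0,-4],[0,0,-3],[0,0,-2],[0,0,-1],[0,0,-0.4],[0,0,0],[0,0,0]],"turn":[0,0,0,0,0,0,0,0],"claw":[0.3,0.3,0.3,0.3,0.3,0.3,0.3,0.3]}' 20
python3 -m creep '{"slide":[[0,0,0],[0,0,0],[0,0,0],[0,0,2],[0,0,4],[0,0,4],[0,0,4],[0,-4,2]],"turn":[0,0,0,0,0,0,0,0],"claw":[0.6,0.6,0.6,0.6,0.6,0.6,0.6,0.6]}' 20
python3 -m creep '{"slide":[[0,-5,0],[0,-5,0],[0,-5,0],[0,-5,0],[0.5,-5,0],[1.5,-5,0],[1.5,-5,0],[1.5,-5,0]],"turn":[0,0,0,0,0,0,0,0],"claw":[0.6,0.6,0.6,0.6,0.6,0.6,0.6,0.6]}' 20
python3 -m creep '{"slide":[[1.5,-5,0],[0,0,0],[0,0,0]],"turn":[0,0,0],"claw":[0.6,0.6,0.6]}' 20
python3 - <<'E'
from h import *
st()
p,d,C=shot('wrist','w6')
print('bl',blobs(p,(105,150,60),(125,255,255),40,C,150))
p,d,C=shot('top');print('bl',blobs(p,(105,150,60),(125,255,255),46,C,50,1000))
p,d,C=shot('scene','s6');print('bl',blobs(p,(105,150,60),(125,255,255),40,C,50,1000))
E
```

```text
clock: 30.3
eef_pos: [563.1, 137.8, 223.0]
eef_rot: [3.142, 0.001, 3.126]
wrist_force: [-0.9, -1.2, 3.4]
finger_gap: 39.4
finger_force: 20.0
clock: 31.3
eef_pos: [562.7, 99.0, 384.4]
eef_rot: [3.141, 0.003, 3.129]
wrist_force: [0.1, -0.7, -0.5]
finger_gap: 56.1
finger_force: 0.0
clock: 32.3
eef_pos: [613.1, -303.7, 382.1]
eef_rot: [3.142, 0.0, 3.126]
wrist_force: [0.2, -0.4, 0.7]
finger_gap: 56.1
finger_force: 0.0
clock: 32.67
eef_pos: [627.9, -351.7, 381.7]
eef_rot: [3.141, -0.001, 3.126]
wrist_force: [-0.5, 0.2, 0.6]
finger_gap: 56.2
finger_force: 0.0
{'clock': 32.675, 'eef_pos': [627.854, -351.658, 381.714], 'eef_rot': [3.141, -0.001, 3.126], 'wrist_force': [-0.492, 0.168, 0.578], 'finger_gap': 56.204, 'finger_force': 0.0, 'joints': [-0.561, 0.715, 0.962, 0.0, 1.465, -2.116]}
bl [(np.int32(1189), [315.0, 239.0], [642.1, -357.4, 40.0])]
bl [(np.int32(63), [183.0, 208.0], [654.2, 352.9, 46.0]), (np.int32(133), [205.0, 244.0], [562.5, 291.9, 46.0]), (np.int32(161), [236.0, 245.0], [560.7, 214.9, 46.0]), (np.int32(153), [268.0, 246.0], [559.3, 137.9, 46.0]), (np.int32(201), [298.0, 249.0], [553.3, 62.7, 46.0]), (np.int32(692), [516.0, 367.0], [282.0, -459.1, 46.0])]
bl [(np.int32(126), [203.0, 180.0], [647.8, -350.0, 40.0]), (np.int32(59), [321.0, 263.0], [604.9, 36.4, 40.0]), (np.int32(217), [343.0, 266.0], [577.0, 78.0, 40.0]), (np.int32(229), [367.0, 281.0], [565.2, 142.5, 40.0]), (np.int32(210), [393.0, 303.0], [565.9, 218.2, 40.0]), (np.int32(522), [410.0, 331.0], [588.7, 285.9, 40.0])]
```

View pics/s6.png

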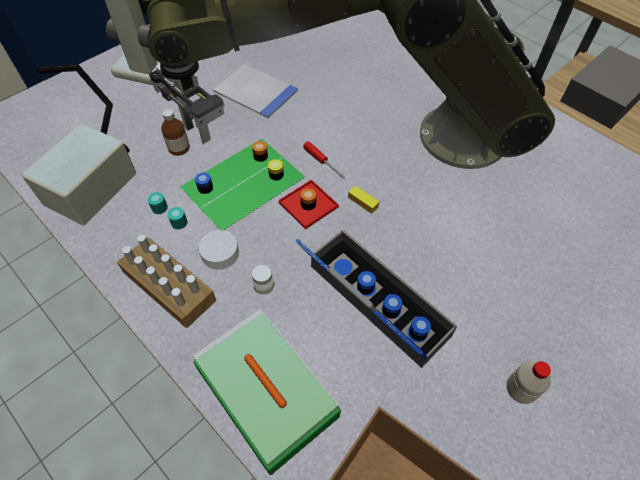

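Pockets 1, 2 and 3 hold blue at (367,282), (393,305) and (421,327). One empty pocket remains at (343,267), and the last stock blue is at (203,181).

```bash
python3 -m creep '{"slide":[[0.8,-0.2,-2],[0.7,0,-3],[0,0,-3],[0,0,-3],[0,0,-3],[0,0,-1.6],[0,0,-1],[0,0,0]],"turn":[0,0,0,0,0,0,0,0],"claw":[0.6,0.6,0.6,0.6,0.6,0.6,0.6,0.6]}' 20
python3 -m creep '{"slide":[[0,0,0],[0,0,0],[0,0,0],[0,0,0],[0,0,0],[0,0,1],[0,0,3],[0,0,4]],"turn":[0,0,0,0,0,0,0,0],"claw":[0.3,0.3,0.3,0.3,0.3,0.3,0.3,0.3]}' 20
python3 -m creep '{"slide":[[-0.5,1,4],[-1,4,2],[-1,5,0],[-1,5,0],[-1,5,0],[-1,5,0],[-1,5,0],[-1,5,0]],"turn":[0,0,0,0,0,0,0,0],"claw":[0.3,0.3,0.3,0.3,0.3,0.3,0.3,0.3]}' 20
python3 -m creep '{"slide":[[-0.5,5,0],[0,1.8,0],[0,0,0],[0,0,0]],"turn":[0,0,0,0],"claw":[0.3,0.3,0.3,0.3]}' 20
```

```text
clock: 33.83
eef_pos: [642.9, -354.0, 215.9]
eef_rot: [3.141, -0.0, 3.126]
wrist_force: [0.1, 0.3, -0.1]
finger_gap: 56.3
finger_force: 0.0
clock: 34.83
eef_pos: [642.7, -353.8, 296.3]
eef_rot: [3.14, -0.002, 3.126]
wrist_force: [0.9, 0.4, -2.0]
finger_gap: 39.5
finger_force: 20.0
clock: 35.83
eef_pos: [567.2, -2.4, 356.6]
eef_rot: [3.141, 0.0, 3.126]
wrist_force: [0.3, 0.5, -1.3]
finger_gap: 39.3
finger_force: 20.0
clock: 36.33
eef_pos: [563.0, 62.8, 356.1]
eef_rot: [-3.141, -0.0, 3.125]
wrist_force: [0.0, -0.5, -0.8]
finger_gap: 39.6
finger_force: 20.0
```

```bash
python3 -m creep '{"slide":[[-0.1,0.2,-3],[0,0,-4],[0,0,-3],[0,0,-2],[0,0,-1],[0,0,-0.4],[0,0,0],[0,0,0]],"turn":[0,0,0,0,0,0,0,0],"claw":[0.3,0.3,0.3,0.3,0.3,0.3,0.3,0.3]}' 20
python3 -m creep '{"slide":[[0,0,0],[0,0,0],[0,0,0],[0,0,2],[0,0,4],[0,0,4],[0,0,4],[0,0,4]],"turn":[0,0,0,0,0,0,0,0],"claw":[0.6,0.6,0.6,0.6,0.6,0.6,0.6,0.6]}' 20
python3 -m creep '{"slide":[[0,1,4],[0,2,0],[0,3,0],[0,3,0],[0,2,0],[0,0,0],[0,0,0]],"turn":[0,0,0,0,0,0,0],"claw":[0.6,0.6,0.6,0.6,0.6,0.6,0.6]}' 20
python3 - <<'E'
from h import *
st()
p,d,C=shot('wrist','w7')
print('bl',blobs(p,(105,150,60),(125,255,255),46,C,150))
h=cv2.cvtColor(p,cv2.COLOR_RGB2HSV)
W=world(C,d,d>0);k=(W[:,2]>170)&(W[:,2]<215)&(W[:,0]>640)&(W[:,0]<690);print(k.sum(),W[k].mean(0) if k.any() else 0)
E
```

```text
clock: 37.33
eef_pos: [562.1, 65.5, 223.1]
eef_rot: [-3.141, 0.001, 3.125]
wrist_force: [-2.9, -3.6, 7.1]
finger_gap: 39.5
finger_force: 20.0
clock: 38.33
eef_pos: [561.7, 66.0, 403.5]
eef_rot: [3.142, 0.0, 3.126]
wrist_force: [-0.8, -0.5, 0.6]
finger_gap: 56.5
finger_force: 0.0
clock: 39.2
eef_pos: [561.9, 175.4, 441.8]
eef_rot: [-3.141, -0.0, 3.125]
wrist_force: [-0.4, -0.4, 0.4]
finger_gap: 56.6
finger_force: 0.0
{'clock': 39.2, 'eef_pos': [561.94, 175.397, 441.834], 'eef_rot': [-3.141, -0.0, 3.125], 'wrist_force': [-0.379, -0.372, 0.397], 'finger_gap': 56.565, 'finger_force': 0.0, 'joints': [0.24, 0.363, 1.352, -0.0, 1.428, -1.314]}
bl [(np.int32(391), [323.0, 159.0], [509.6, 178.3, 46.0]), (np.int32(1140), [215.0, 210.0], [558.9, 68.3, 46.0]), (np.int32(1153), [286.0, 209.0], [559.3, 140.4, 46.0]), (np.int32(1146), [359.0, 210.0], [560.9, 213.8, 46.0]), (np.int32(1129), [432.0, 209.0], [561.3, 287.0, 46.0]), (np.int32(1780), [248.0, 272.0], [626.3, 97.3, 46.0]), (np.int32(549), [500.0, 290.0], [650.1, 364.9, 46.0]), (np.int32(1107), [312.0, 342.0], [709.6, 162.8, 46.0])]
1243 [670.35979494 176.10975756 198.66319296]
```

View pics/w7.png

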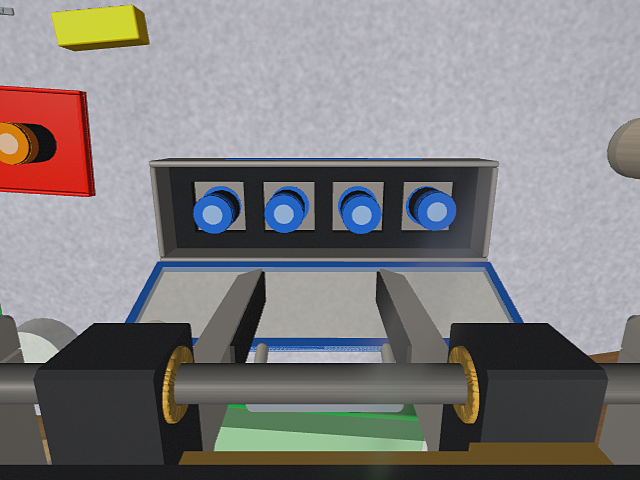

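All four pockets hold upright blue lenses: (215,213), (286,212), (360,213) and (435,211). The bar is still where I left it, at (670.4,178). I return to it for closing.

```bash
python3 -m creep '{"slide":[[0,0,1],[1,0,0],[2,0,0],[2,0,0],[2,0,0],[2,0,0],[1.5,0.2,0],[0.3,0,0]],"turn":[-0.175,-0.175,-0.175,-0.175,-0.175,-0.175,-0.175,-0.175],"claw":[0.4,0.4,0.4,0.4,0.4,0.4,0.4,0.4]}' 15
python3 -m creep '{"slide":[[0,0,0],[0,0,0],[0,0,0]],"turn":[-0.173,0,0],"claw":[0.4,0.4,0.4]}'
```

```text
clock: 40.25
eef_pos: [670.7, 176.9, 451.5]
eef_rot: [-3.141, 0.0, 1.719]
wrist_force: [0.3, 0.5, -0.7]
finger_gap: 37.5
finger_force: 0.0
clock: 40.62
eef_pos: [669.9, 177.5, 452.2]
eef_rot: [3.142, 0.0, 1.556]
wrist_force: [0.1, 0.2, 0.6]
finger_gap: 37.4
finger_force: 0.0
```

```bash
python3 -m creep '{"slide":[[0.07,0,-2],[0,0,-2],[0,0,-2],[0,0,-1],[0,0,-0.8],[0,0,0]],"turn":[0,0,0,0,0,0],"claw":[0.4,0.4,0.4,0.4,0.4,0.4]}' 15
python3 -m creep '{"slide":[[0,0,0],[0,0,0],[0,0,0],[0,0,0],[0,0,0],[0,0,0]],"turn":[0,0,0,0,0,0],"claw":[0,0,0,0,0,0]}' 15
```

```text
clock: 41.38
eef_pos: [670.6, 177.9, 374.1]
eef_rot: [-3.141, 0.0, 1.553]
wrist_force: [0.3, 0.2, 0.6]
finger_gap: 37.6
finger_force: 0.0
clock: 42.12
eef_pos: [670.4, 178.0, 374.4]
eef_rot: [-3.141, 0.0, 1.553]
wrist_force: [-5.1, -0.3, 3.2]
finger_gap: 11.5
finger_force: 15.0
```

```bash
python3 -m creep '{"slide":[[-0.2,0,0.07],[-0.5,0.01,0.17],[-0.72,0.01,0.22],[-0.72,0.01,0.2],[-0.74,0.01,0.15],[-0.74,0.01,0.11],[-0.75,0.01,0.07],[-0.75,0.01,0.05]],"turn":[0,0,0,0,0,0,0,0],"claw":[0,0,0,0,0,0,0,0]}' 20
python3 -m creep '{"slide":[[-0.75,0.01,0],[-0.75,0.01,-0.03],[-0.75,0.01,-0.08],[-0.75,0.01,-0.1],[-1.46,0.02,-0.33],[-1.43,0.02,-0.47],[-1.36,0.02,-0.61],[-1.3,0.02,-0.75]],"turn":[0,0,0,0,0,0,0,0],"claw":[0,0,0,0,0,0,0,0]}' 20
python3 -m creep '{"slide":[[-1.22,0.02,-0.87],[-1.13,0.02,-0.99],[0,0,0]],"turn":[0,0,0],"claw":[0,0,0]}' 20
```

```text
clock: 43.12
eef_pos: [618.8, 178.8, 384.6]
eef_rot: [3.142, -0.0, 1.553]
wrist_force: [2.0, 2.6, 2.9]
finger_gap: 11.1
finger_force: 20.0
clock: 44.12
eef_pos: [533.1, 179.8, 360.5]
eef_rot: [-3.141, 0.0, 1.553]
wrist_force: [2.1, 3.6, -1.9]
finger_gap: 11.4
finger_force: 20.0
clock: 44.5
eef_pos: [509.7, 180.2, 341.6]
eef_rot: [-3.139, 0.001, 1.553]
wrist_force: [-1.9, 2.2, 1.9]
finger_gap: 11.2
finger_force: 20.0
```

```bash
python3 -m creep '{"slide":[[-1.02,0.02,-1.1],[-0.91,0.02,-1.19],[-0.78,0.01,-1.28],[-0.66,0.01,-1.35],[-0.51,0.01,-1.41],[-0.37,0.01,-1.45],[-0.12,0,-0.74],[-0.11,0,-0.74]],"turn":[0,0,0,0,0,0,0,0],"claw":[0,0,0,0,0,0,0,0]}' 20
python3 -m creep '{"slide":[[-0.04,0,-0.5],[-0.03,0,-0.5],[0,0,-0.3],[0,0,-0.2],[0,0,-0.1],[0,0,0],[0,0,0]],"turn":[0,0,0,0,0,0,0],"claw":[0,0,0,0,0,0,0]}' 20
```

```text
clock: 45.5
eef_pos: [465.5, 181.1, 249.2]
eef_rot: [-3.141, 0.0, 1.553]
wrist_force: [-0.4, 0.3, -0.3]
finger_gap: 11.0
finger_force: 20.0
clock: 46.38
eef_pos: [464.8, 181.1, 233.6]
eef_rot: [-3.141, 0.0, 1.553]
wrist_force: [-4.0, 2.3, -0.2]
finger_gap: 11.3
finger_force: 20.0
```

```bash
python3 -m creep '{"slide":[[0,0,-0.1],[0,0,-0.1],[0,0,0]],"turn":[0,0,0],"claw":[0,0,0]}' 20
python3 -m creep '{"slide":[[0,0,0],[0,0,0],[0,0,0],[0,0,0],[0,0,0],[0,0,2],[0,0,3],[0,0,4]],"turn":[0,0,0,0,0,0,0,0],"claw":[0.4,0.4,0.4,0.4,0.4,0.4,0.4,0.4]}' 20
python3 -m creep '{"slide":[[0,0,4],[0,0,4],[-2,0,2],[-4,0,0],[-4,0,0],[0,0,0],[0,0,0],[0,0,0]],"turn":[0,0,0,0,0,0,0,0],"claw":[0.4,0.4,0.4,0.4,0.4,0.4,0.4,0.4]}' 20
python3 - <<'E'
from h import *
st()
p,d,C=shot('scene','s9')
W=world(C,d,d>0);k=(W[:,2]>40)&(W[:,2]<75)&(W[:,0]>420)&(W[:,0]<500)&(W[:,1]>80)&(W[:,1]<300)
print(k.sum(),W[k].mean(0).round(1))
E
```

```text
clock: 46.75
eef_pos: [464.8, 181.1, 232.6]
eef_rot: [-3.141, -0.0, 1.553]
wrist_force: [-10.9, 0.3, 14.7]
finger_gap: 10.9
finger_force: 20.0
clock: 47.75
eef_pos: [464.7, 181.0, 322.1]
eef_rot: [-3.14, 0.0, 1.553]
wrist_force: [0.8, -0.2, 0.2]
finger_gap: 38.0
finger_force: 0.0
clock: 48.75
eef_pos: [365.5, 181.0, 421.5]
eef_rot: [-3.141, 0.0, 1.552]
wrist_force: [0.9, -0.1, -0.5]
finger_gap: 37.9
finger_force: 0.0
{'clock': 48.75, 'eef_pos': [365.543, 181.045, 421.473], 'eef_rot': [-3.141, 0.0, 1.552], 'wrist_force': [0.938, -0.068, -0.526], 'finger_gap': 37.861, 'finger_force': 0.0, 'joints': [0.37, -0.039, 1.864, -0.0, 1.317, 0.388]}
343 [473.1 181.6  59. ]
```

View pics/s9.png

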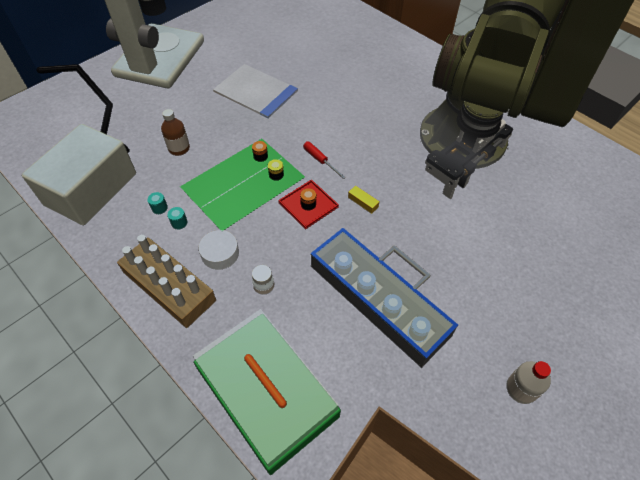

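The lid is shut, with the handle back at its starting height (59.0 against 58.9). Four blues sit under it at (343,262), (367,283), (393,305) and (421,328), and the orange lens is in the tray (308,197). Yellow and orange are still on the mat, and the arm is clear.

```bash
python3 -c "
from cell import manip
print(manip.sign_off())"
```

```text
the job is handed in; nothing more can be done
None
```

The job is handed in: the lid is shut over four upright blue lenses, the kit's orange lens stands in the returns tray, and nothing else on the bench was moved; sign-off reported no verdict.

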